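Isolate and bleed the air test line

ROBOT

A 6-joint arm with a two-finger parallel gripper is mounted at the origin on a cart in front of the work surface, level with it; the furniture and walls round the work are solid. World frame = base frame: x ahead of the robot, y to its left, z up, the work surface at z = 0. Lengths are in m, angles in rad, forces in N, time in s.
With the tool pointing down it reaches from about 0.375 to 0.75 m from the base axis. Payload 9 kg.
Tool frame: the origin (TCP) lies at the very end of the fingers, on their centre line; the grasp point (between the pads) lies 19 mm behind it; z points along the fingers, y is the line along which they close (so a half turn about z gives the same grasp; the last joint's range is limited). The gripper opens to 85 mm and grips with 20 to 120 N. Pads are 22 mm wide; open, the fingers measure 114 mm over their backs; the gripper's body (76 mm by 85 mm) begins 54 mm behind the grasp point. The pads swing forward as they close: fully open they stand 13 mm farther back than shut.
Start: joints at [-1.451, 0.104, 0.097, 1.564, 0, 1.353], TCP at [0.199, -0.566, 0.231] pointing down, gripper open.
Joint ranges: [-2.99, 2.99], [-0.84, 1.86], [-1.1, 1.16], [-1.84, 2.11], [-1.51, 1.56], [-3.14, 3.14]. Speed limits (rad/s): [2.22, 2.22, 2.57, 3.14, 3.14, 3.14].

INTERFACE

Orientations are given as a unit quaternion [x, y, z, w].
In Python, from cell import r gives the robot as it stands. Calls block until the motion is done:
- r.move_pose(position, orientation): joint-space move of the TCP to a pose.
- r.line_to(position, max_speed=0.15, frame=None): straight line of the TCP; frame=None keeps the orientation; max_speed is the mean speed in m/s.
- r.goto_joints(angles): joint-space move.
- r.command_gripper(opening, effort=None): opening from 0.0 (shut) to 1.0 (fully open); effort is the grip in N (None keeps the last); returns when the fingers have stopped.
- r.wait(seconds).
- r.ik(position, orientation): joint angles nearest the present ones, or None.
- r.snapshot(name): name is "side" or "top"; returns a dict with "img" (400x640x3 uint8, blue, green, red), "mtx" (3x3 intrinsics, pixels), "world_to_cam" (4x4, takes a point from world to camera coordinates). Camera axes: x right, y down, z forward; pixel columns grow to the right and rows downward; lengths in m; the calibration is good to about 2 mm. A picture is of the moment at which its call begins. There is no depth.
A pose or a line that the arm cannot do raises r.MotionError and nothing moves.
- r.job_done(): hands the job in; it is judged then, once.
Readings, each from a call of its own:
- r.get_time_s(): time.
- r.get_qpos(): joint angles.
- r.get_joint_velocities(): joint speeds.
- r.get_joint_efforts(): joint torques, N m.
- r.get_tool_pos(): TCP position.
- r.get_orientation(): TCP orientation.
- r.get_force(): force on the tool from outside, world axes, zero at the start.
- r.get_torque(): the same for the moment, N m.
- r.get_gripper_width(): opening from 0.0 (shut) to 1.0 (fully open).
- r.get_finger_force(): force on a finger pad.
Only numpy, scipy, OpenCV 4.12 (cv2) and the standard library are available. Lean on these libraries where they do the work, as an engineer would, in place of code of your own. Each camera call takes 0.05 s, during which the arm holds its last target. There are 200 camera calls.

TASK

Make the air test line safe so that its filter can be changed. Pushing the levers round with a fingertip and never pinching them, first shut the red supply valve, then shut the blue outlet valve, and only then open the yellow bleed valve in the middle to let the trapped air out; turn each lever fully home to its stop. Leave the small things on the bench where they are.

Things in the scene. Friction and masses are not known exactly. Their poses are not given: they have to be found in the camera images.
- manifold: fixed air rig: dark plate 130 x 344 mm with an aluminium block 40 mm deep, 264 mm long, top 62 mm above the bench (fittings lie lower), with three valves in a row, 100 mm apart. Origin at bench level under the middle valve; x away from the robot side across the block, y along the block to its left end, z up. Yellow bleed valve always in the middle, red and blue at the ends, either way round
- lever_supply (a joint): lever of the red supply valve: 0 = shut, 1.571 = fully open, a hard stop at each end; it grows counterclockwise seen from above. Shut, it points to the robot side (-x of the rig); open, it lies along the block to the right (-y of the rig). It stays where it is left; about 3 N at the grip turns it. Starts open or nearly open, 1.25 to 1.57.
- supply_axis (a point): point on the upright turning axis of the red supply valve, at mid-height of its grip (86 mm above the bench); hub radius 12 mm; the lever reaches 75 mm from the axis
- supply_grip (a point): centre of the red plastic grip (49 mm long, 16 wide, 14 high), 52 mm from the valve's axis, 86 mm above the bench; turns with the lever
- supply_grip_a: half shell of the red grip on its left (+90 degrees from the lever's pointing direction) side; its origin lies on the valve's axis, at the block's top
- supply_grip_b: half shell of the red grip on its right (-90 degrees) side; its origin lies on the valve's axis, at the block's top
- lever_outlet (a joint): lever of the blue outlet valve: 0 = shut, 1.571 = fully open, a hard stop at each end; it grows counterclockwise seen from above. Shut, it points to the robot side (-x of the rig); open, it lies along the block to the right (-y of the rig). It stays where it is left; about 3 N at the grip turns it. Starts open or nearly open, 1.25 to 1.57.
- outlet_axis (a point): point on the upright turning axis of the blue outlet valve, at mid-height of its grip (86 mm above the bench); hub radius 12 mm; the lever reaches 75 mm from the axis
- outlet_grip (a point): centre of the blue plastic grip (49 mm long, 16 wide, 14 high), 52 mm from the valve's axis, 86 mm above the bench; turns with the lever
- outlet_grip_a: half shell of the blue grip on its left (+90 degrees from the lever's pointing direction) side; its origin lies on the valve's axis, at the block's top
- outlet_grip_b: half shell of the blue grip on its right (-90 degrees) side; its origin lies on the valve's axis, at the block's top
- lever_bleed (a joint): lever of the yellow bleed valve: 0 = shut, 1.571 = fully open, a hard stop at each end; it grows counterclockwise seen from above. Shut, it lies along the block to the right (-y of the rig); open, it points away from the robot (+x of the rig). It stays where it is left; about 3 N at the grip turns it. Starts shut, 0 to 0.1.
- bleed_axis (a point): point on the upright turning axis of the yellow bleed valve, at mid-height of its grip (86 mm above the bench); hub radius 12 mm; the lever reaches 75 mm from the axis
- bleed_grip (a point): centre of the yellow plastic grip (49 mm long, 16 wide, 14 high), 52 mm from the valve's axis, 86 mm above the bench; turns with the lever
- bleed_grip_a: half shell of the yellow grip on its left (+90 degrees from the lever's pointing direction) side; its origin lies on the valve's axis, at the block's top
- bleed_grip_b: half shell of the yellow grip on its right (-90 degrees) side; its origin lies on the valve's axis, at the block's top
- hose_cuff: bystander: light blue plastic hose cuff standing upright on the bench in front of the rig, 33 x 33 x 34 mm, origin under its centre
- paste_pot: bystander: small white pot with an orange band, 34 x 34 x 46 mm, standing in front of the rig, origin under its centre
- trim_tool: bystander: small trimming screwdriver with a blue handle lying in front of the rig, 115 x 13 x 14 mm, origin under its centre

How it is judged:
By the outcome, as a careful person would: the job done as asked, in the order asked, and still so for the second after the job is handed in, with the robot touching nothing.
It also fails if it takes over 64 s, if anything falls off the work surface, if the arm or the gripper's body presses on something with over 40 N, if the wrist force passes 120 N, or if a joint passes its speed limit or range.

## Working session

There is one attempt and no reset: what is moved stays moved. The work goes in short steps, each a Python script; the robot and the scene stay as the last script left them, time stands still between calls to the robot, and variables do not carry over. Pictures are saved under pics/ and viewed, at most 10 in all, crops included, and the job is handed in when it is done.

```bash
mkdir -p pics; ls; python3 - <<'E'
from cell import r
import cv2
for n in("top","side"):
    s=r.snapshot(n); cv2.imwrite(f"pics/{n}0.png",s["img"]); print(s["mtx"].tolist(),s["world_to_cam"].round(4).tolist())
print(r.get_orientation(),r.get_time_s())
E
```

```text
pics
[[490.5293049705967, 0.0, 324.1424636372767], [0.0, 490.5293049705967, 200.54698226291512], [0.0, 0.0, 1.0]] [[0.0172, -0.9998, 0.0108, 0.1904], [-0.994, -0.0183, -0.1074, 0.4429], [0.1076, -0.0089, -0.9942, 0.8877], [0.0, 0.0, 0.0, 1.0]]
[[482.5855144272116, 0.0, 316.3513342890571], [0.0, 482.5855144272116, 197.11969842861802], [0.0, 0.0, 1.0]] [[0.9877, -0.1561, -0.0084, -0.4279], [-0.0931, -0.5437, -0.8341, 0.2059], [0.1257, 0.8246, -0.5516, 0.6746], [0.0, 0.0, 0.0, 1.0]]
[ 9.85773060e-01  1.68080759e-01  1.80286051e-05 -5.76110731e-04] 0.1
```

View pics/top0.png

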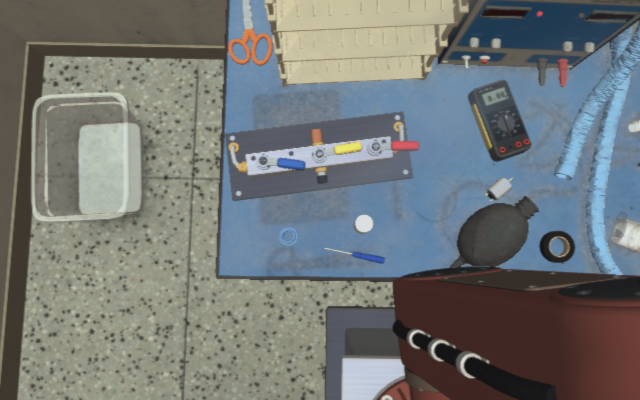

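View pics/side0.png

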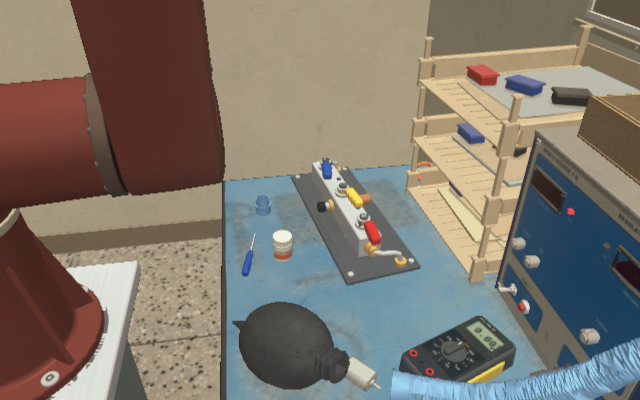

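The top view shows blue at the left (hub ~263,160), yellow in the middle (319,154) and red at the right (376,147). All the levers point right, and the blue one sags about 15° towards the robot. The side view agrees: the pot, cuff and screwdriver stand in front, and the shelf is behind. Next I measure the grips and axes.

```bash
cat > h.py <<'E'
import numpy as np, cv2
def ray(s,px,z):
    T=s["world_to_cam"];R=T[:3,:3];c=-R.T@T[:3,3]
    d=R.T@np.linalg.inv(s["mtx"])@np.array([px[0],px[1],1.])
    return (c+d*(z-c[2])/d[2])[:2]
RNG={"red":[((0,140,90),(6,255,255)),((172,140,90),(180,255,255))],"yellow":[((24,150,120),(34,255,255))],"blue":[((105,170,60),(122,255,255))]}
ROI={"top":(225,430,110,180),"side":(300,400,150,250)}
def mask(s,c,roi):
    h=cv2.cvtColor(s["img"],cv2.COLOR_BGR2HSV)
    m=sum(cv2.inRange(h,np.array(a),np.array(b)) for a,b in RNG[c])
    k=np.zeros_like(m);x0,x1,y0,y1=roi;k[y0:y1,x0:x1]=m[y0:y1,x0:x1]
    n,l,st,ce=cv2.connectedComponentsWithStats(k)
    i=1+np.argmax(st[1:,4]);return (l==i),st[i]
def grip(s,c,roi,z=0.091):
    m,st=mask(s,c,roi);v,u=np.nonzero(m)
    P=np.array([ray(s,p,z) for p in zip(u,v)])
    (cx,cy),(w,h),a=cv2.minAreaRect((P*1000).astype(np.float32))
    q=np.cov(P.T);ev,V=np.linalg.eigh(q);d=V[:,1]*np.sign(-V[1,1])
    return np.array([cx,cy])/1000,sorted((w,h)),d,st
E
python3 - <<'E'
from cell import r
from h import *
s=r.snapshot("top");t=r.snapshot("side")
hub={"blue":(263,160),"yellow":(319,154),"red":(376,147)}
for c in hub:
    g,wh,d,st=grip(s,c,ROI["top"]); print(c,g.round(4),np.round(wh,1),"ang",np.degrees(np.arctan2(d[1],d[0])).round(1),"axis from grip",(g-.052*d).round(4),"hub px",ray(s,hub[c],.085).round(4),st[:4],"side",grip(t,c,ROI["side"],.088)[0].round(4))
print("plate corners",[ray(s,p,0.005).round(3).tolist() for p in((234,197),(411,178),(405,113),(231,138))])
print("pot",ray(s,(364,224),.046),"shelf",ray(s,(285,80),.0),ray(s,(440,75),.0))
a=cv2.resize(s["img"][95:245,220:430],None,fx=3.8,fy=3.8,interpolation=cv2.INTER_CUBIC);cv2.imwrite("pics/c1.png",a)
E
```

```text
blue [0.4908 0.2667] [0.  5.2] ang -88.9 axis from grip [0.4898 0.3187] hub px [0.5018 0.3066] [284 166   4   1] side [0.495 0.259]h.py:18: RuntimeWarning: Degrees of freedom <= 0 for slice
  q=np.cov(P.T);ev,V=np.linalg.eigh(q);d=V[:,1]*np.sign(-V[1,1])
  c *= np.true_divide(1, fact)
  c *= np.true_divide(1, fact)
Traceback (most recent call last):
  File "h.py", line 15, in grip
    m,st=mask(s,c,roi);v,u=np.nonzero(m)
         ~~~~^^^^^^^^^
  File "h.py", line 13, in mask
    i=1+np.argmax(st[1:,4]);return (l==i),st[i]
        ~~~~~~~~~^^^^^^^^^^
ValueError: attempt to get argmax of an empty sequence
```

```bash
sed -i 's/(24,150,120),(34/(22,120,120),(36/; s/(105,170,60),(122/(107,175,50),(125/; s/(0,140,90),(6/(0,140,90),(7/' h.py
cat > m.py <<'E'
from cell import r
from h import *
s=r.snapshot("top");t=r.snapshot("side")
hsv=cv2.cvtColor(s["img"],cv2.COLOR_BGR2HSV)
print([hsv[v,u].tolist() for u,v in((290,163),(295,165),(347,148),(405,146),(300,220))])
h2=cv2.cvtColor(t["img"],cv2.COLOR_BGR2HSV)
print([h2[v,u].tolist() for u,v in((327,168),(327,174),(355,199),(374,232))])
hub={"blue":(263,160),"yellow":(319,154),"red":(376,147)}
a=cv2.resize(s["img"][95:245,220:430],None,fx=3.8,fy=3.8,interpolation=cv2.INTER_CUBIC);cv2.imwrite("pics/c1.png",a)
print("plate corners",[ray(s,p,0.005).round(3).tolist() for p in((234,197),(411,178),(405,113),(231,138))])
print("pot",ray(s,(364,224),.046),"shelf",ray(s,(285,80),.0),ray(s,(440,75),.0))
for c in hub:
  try:
    g,wh,d,st=grip(s,c,ROI["top"]); print(c,g.round(4),np.round(wh,1),"ang",np.degrees(np.arctan2(d[1],d[0])).round(1),"axis from grip",(g-.052*d).round(4),"hub px",ray(s,hub[c],.085).round(4),st[:4])
    print("side",grip(t,c,ROI["side"],.088)[0].round(4))
  except Exception as e: print(c,e)
E
python3 m.py
```

```text
[[110, 160, 196], [110, 162, 191], [30, 130, 231], [178, 142, 212], [106, 78, 144]]
[[110, 169, 180], [110, 163, 171], [26, 160, 248], [1, 190, 230]]
plate corners [[0.445, 0.369], [0.488, 0.033], [0.614, 0.045], [0.559, 0.379]]
pot [0.39574338 0.1259897 ] shelf [0.67725408 0.27859514] [ 0.69380962 -0.02497861]
blue attempt to get argmax of an empty sequence
yellow [0.5249 0.1599] [14.8 45.3] ang -79.0 axis from grip [0.515 0.211] hub px [0.5143 0.2092] [335 143  26  11]
side [0.5224 0.1544]
red [0.5327 0.0615] [ 8.9 41.9] ang -88.7 axis from grip [0.5316 0.1135] hub px [0.5287 0.1097] [392 142  25   6]
side [0.5288 0.0559]
```

View pics/c1.png

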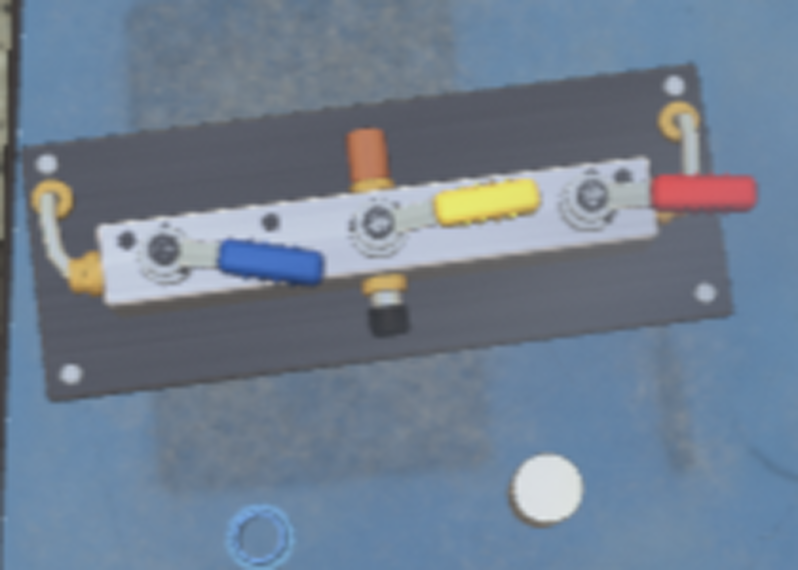

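The crop shows the hubs at full-image pixels ~(263.4,160.8), (320,153.4) and (375.8,146.3). The rig is yawed about 8°, and the shelf foot is at x≈0.68.

```bash
sed -i 's/(22,120,120),(36/(20,95,120),(36/; s/(107,175,50),(125/(107,130,50),(125/; s/(0,140,90),(7/(0,100,90),(9/; s/(172,140,90)/(170,100,90)/' h.py
python3 - <<'E'
from cell import r
from h import *
s=r.snapshot("top");t=r.snapshot("side")
hub={"blue":(263.4,160.8),"yellow":(320,153.4),"red":(375.8,146.3)}
H={}
for c in hub:
    g,wh,d,st=grip(s,c,ROI["top"]); H[c]=ray(s,hub[c],.09)
    e=g-H[c]
    print(c,"grip",g.round(4),np.round(wh,1),"PCA ang",np.degrees(np.arctan2(d[1],d[0])).round(1),"hub",H[c].round(4),"dist",np.linalg.norm(e).round(4),"ang",np.degrees(np.arctan2(e[1],e[0])).round(1),"side grip",grip(t,c,ROI["side"],.088)[0].round(4))
for z in(.085,.09,.095):
    a,b,c=[ray(s,hub[k],z) for k in("blue","yellow","red")];v=a-c;print(z,np.linalg.norm(v),np.degrees(np.arctan2(-v[0],v[1])),(a+c)/2,b)
print(r.get_qpos().round(3))
from scipy.spatial.transform import Rotation as R
for a in range(-180,181,30):
    q=(R.from_euler("z",a,degrees=True)*R.from_euler("x",180,degrees=True)).as_quat()
    print(a,[None if (k:=r.ik([*p],q)) is None else k.round(2).tolist() for p in((.55,.06,.08),(.52,.27,.15),(.58,.18,.08))])
E
```

```text
blue grip [0.4952 0.2576] [15.1 45.8] PCA ang -97.7 hub [0.4994 0.3052] dist 0.0478 ang -95.1 side grip [0.4919 0.2529]
yellow grip [0.5249 0.1599] [16.  47.5] PCA ang -79.5 hub [0.5143 0.2075] dist 0.0487 ang -77.5 side grip [0.5228 0.1552]
red grip [0.5319 0.0598] [14.2 45.5] PCA ang -89.5 hub [0.5288 0.1106] dist 0.0508 ang -86.5 side grip [0.5291 0.056 ]
0.085 0.1980213452759932 8.581598679724237 [0.51512879 0.2079148 ] [0.51536614 0.20750251]
0.09 0.19684686444383534 8.581598679724218 [0.51409882 0.20790585] [0.51433476 0.207496  ]
0.095 0.19567238361167744 8.58159867972423 [0.51306885 0.2078969 ] [0.51330338 0.2074895 ]
[-1.451  0.104  0.097  1.564  0.     1.353]
-180 [[-0.13, -0.01, -0.29, 1.29, 0.0, -0.13], [0.26, 0.06, -0.1, 1.41, 0.0, 0.26], [0.09, 0.15, -0.12, 1.29, 0.0, 0.09]]
-150 [[-0.13, -0.01, -0.29, 1.29, 0.0, -0.65], [0.26, 0.06, -0.1, 1.41, 0.0, -0.27], [0.09, 0.15, -0.12, 1.29, 0.0, -0.44]]
-120 [[-0.13, -0.01, -0.29, 1.29, 0.0, -1.17], [0.26, 0.06, -0.1, 1.41, 0.0, -0.79], [0.09, 0.15, -0.12, 1.29, 0.0, -0.96]]
-90 [[-0.13, -0.01, -0.29, 1.29, 0.0, -1.7], [0.26, 
[... 450 characters left out ...]
.01, -0.29, 1.29, 0.0, 2.49], [0.26, 0.06, -0.1, 1.41, 0.0, 2.87], [0.09, 0.15, -0.12, 1.29, 0.0, 2.7]]
60 [[-0.13, -0.01, -0.29, 1.29, 0.0, 1.97], [0.26, 0.06, -0.1, 1.41, 0.0, 2.35], [0.09, 0.15, -0.12, 1.29, 0.0, 2.18]]
90 [[-0.13, -0.01, -0.29, 1.29, 0.0, 1.44], [0.26, 0.06, -0.1, 1.41, 0.0, 1.83], [0.09, 0.15, -0.12, 1.29, 0.0, 1.66]]
120 [[-0.13, -0.01, -0.29, 1.29, 0.0, 0.92], [0.26, 0.06, -0.1, 1.41, 0.0, 1.3], [0.09, 0.15, -0.12, 1.29, 0.0, 1.13]]
150 [[-0.13, -0.01, -0.29, 1.29, 0.0, 0.4], [0.26, 0.06, -0.1, 1.41, 0.0, 0.78], [0.09, 0.15, -0.12, 1.29, 0.0, 0.61]]
180 [[-0.13, -0.01, -0.29, 1.29, 0.0, -0.13], [0.26, 0.06, -0.1, 1.41, 0.0, 0.26], [0.09, 0.15, -0.12, 1.29, 0.0, 0.09]]
```

```bash
cat > p.py <<'E'
from cell import r
import numpy as np
from scipy.spatial.transform import Rotation as R
YAW=8.6; C=np.array([.5153,.2095]); yh=np.array([-np.sin(np.radians(YAW)),np.cos(np.radians(YAW))])
# axis, start/end pointing (deg, world), side of the lever the finger stands on (+1 = left)
V={"red":(C-.1*yh,-88,-180+YAW,1),"blue":(C+.1*yh,-97,-180+YAW,1),"yellow":(C,-78.5,YAW,-1)}
def pose(ax,phi,side,off,z,rad=.055):
    f=np.radians(phi);u=np.array([np.cos(f),np.sin(f)]);n=side*np.array([-u[1],u[0]])
    q=(R.from_euler("z",phi+270,degrees=True)*R.from_euler("x",180,degrees=True)).as_quat()
    return [*(ax+rad*u+off*n),z],q
def push(name,z=.075,lim=12):
    ax,a,b,s=V[name];sg=np.sign(b-a)
    r.move_pose(*pose(ax,a,s,.034,.17)); 
    p,q=pose(ax,a,s,.034,z); r.line_to(p,.1,frame=q); F0=r.get_force()
    print(name,"down",r.get_tool_pos().round(4),F0.round(1),r.get_time_s())
    p,q=pose(ax,a,s,.020,z); r.line_to(p,.05,frame=q)
    phi=a;log=[]
    while sg*(phi-b)<9:
        phi+=sg*(6 if sg*(b-phi)>12 else 1)
        p,q=pose(ax,phi,s,.019,z); r.line_to(p,.06,frame=q)
        F=np.linalg.norm((r.get_force()-F0)[:2]); log.append((round(float(phi),1),round(float(F),1)))
        if F>(lim if sg*(b-phi)<10 else 40): break
    print(log)
    p,q=pose(ax,phi,s,.045,z); r.line_to(p,.08,frame=q)
    p[2]=.17; r.line_to(p,.15,frame=q)
    print("t",r.get_time_s(),r.get_tool_pos().round(4))
E
python3 - <<'E'
from p import *
for n,(ax,a,b,s) in V.items():
    print(n,[r.ik(*pose(ax,f,s,.02,.075)) is not None for f in np.linspace(a,b,5)])
r.command_gripper(0.0)
r.move_pose(*pose(V["red"][0],-88,1,.034,.25)); print(r.get_time_s())
push("red")
import cv2
for n in("top","side"): cv2.imwrite(f"pics/{n}1.png",r.snapshot(n)["img"])
E
```

```text
red [True, True, True, True, True]
blue [True, True, True, True, True]
yellow [True, True, True, True, True]
3.725
red down [0.5667 0.0568 0.0758] [-0.1  0.4 -0.2] 5.2417
[(-94.0, 0.6), (-100.0, 0.4), (-106.0, 0.7), (-112.0, 1.7), (-118.0, 1.0), (-124.0, 0.6), (-130.0, 0.3), (-136.0, 0.7), (-142.0, 0.3), (-148.0, 0.7), (-154.0, 0.5), (-160.0, 1.6), (-161.0, 2.6), (-162.0, 3.6), (-163.0, 2.2), (-164.0, 3.4), (-165.0, 2.9), (-166.0, 2.7), (-167.0, 3.2), (-168.0, 3.3), (-169.0, 2.1), (-170.0, 3.2), (-171.0, 6.8), (-172.0, 10.4), (-173.0, 15.9)]
t 13.2917 [0.4807 0.0594 0.169 ]
```

```bash
python3 - <<'E'
import cv2,numpy as np
a=cv2.imread("pics/top1.png")[90:250,220:440];b=cv2.imread("pics/side1.png")[130:290,220:440]
cv2.imwrite("pics/c2.png",np.vstack([cv2.resize(x,(400,290)) for x in(a,b)]))
E
```

```text
(no output)
```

View pics/c2.png

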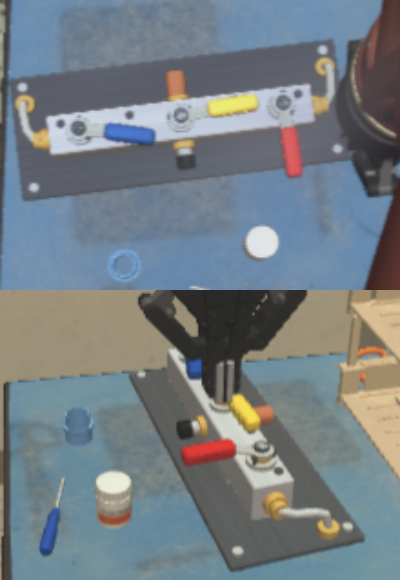

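The red lever now points to the robot, square to the block, and the force rose at the stop. The bystanders haven't moved. Next is blue.

```bash
python3 - <<'E'
from p import *
push("blue")
from h import *
s=r.snapshot("top"); t=r.snapshot("side")
a=s["img"][90:250,220:440];b=t["img"][130:290,220:440]
cv2.imwrite("pics/c3.png",np.vstack([cv2.resize(x,(400,290)) for x in(a,b)]))
E
```

```text
blue down [0.5279 0.2498 0.0758] [ 0.2 -1.5  0.2] 15.4083
[(-103.0, 1.6), (-109.0, 1.3), (-115.0, 0.9), (-121.0, 1.4), (-127.0, 1.7), (-133.0, 1.5), (-139.0, 1.7), (-145.0, 0.9), (-151.0, 1.2), (-157.0, 0.8), (-163.0, 2.6), (-164.0, 1.4), (-165.0, 1.6), (-166.0, 2.0), (-167.0, 3.0), (-168.0, 1.7), (-169.0, 1.2), (-170.0, 1.4), (-171.0, 5.9), (-172.0, 9.4), (-173.0, 13.6)]
t 22.45 [0.4508 0.257  0.169 ]
```

View pics/c3.png

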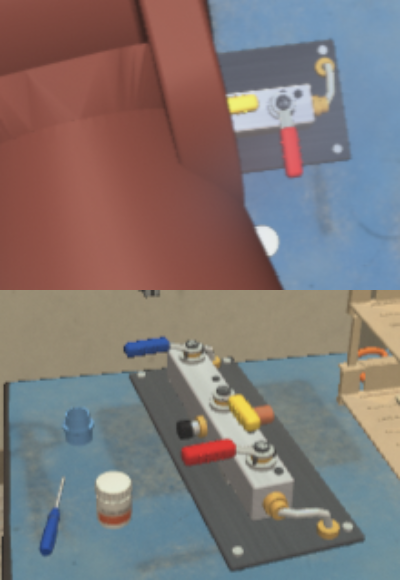

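Blue is shut too, pointing to the robot parallel to red, with the same force rise at its stop. Next is yellow.

```bash
python3 - <<'E'
from p import *
push("yellow")
p=r.get_tool_pos(); r.line_to([p[0]-.05,p[1]-.1,.25],.15)
r.move_pose([.25,-.45,.28],r.get_orientation()); print(r.get_time_s())
from h import *
s=r.snapshot("top"); t=r.snapshot("side")
a=s["img"][90:250,220:440];b=t["img"][130:290,220:440]
cv2.imwrite("pics/c4.png",np.vstack([cv2.resize(x,(400,290)) for x in(a,b)]))
for c in RNG:
    g,wh,d,st=grip(s,c,(225,430,110,210)); e=g-V[c][0]; print(c,np.round(wh,1),np.degrees(np.arctan2(d[1],d[0])).round(1),np.degrees(np.arctan2(*e[::-1])).round(1),"want",V[c][2])
E
```

```text
yellow down [0.4935 0.1489 0.0758] [ 0.2  0.6 -0.2] 25.2917
[(-72.5, 0.2), (-66.5, 0.7), (-60.5, 1.0), (-54.5, 0.8), (-48.5, 1.1), (-42.5, 1.1), (-36.5, 1.2), (-30.5, 0.7), (-24.5, 0.4), (-18.5, 1.8), (-12.5, 0.3), (-6.5, 1.6), (-0.5, 0.3), (0.5, 3.0), (1.5, 3.4), (2.5, 3.8), (3.5, 2.9), (4.5, 2.4), (5.5, 3.4), (6.5, 3.7), (7.5, 5.4), (8.5, 10.7), (9.5, 13.6)]
t 32.85 [0.5765 0.1743 0.1689]
36.0417
red [15.2 47.2] -172.0 -171.5 want -171.4
yellow [17.5 47.6] -170.7 7.7 want 8.6
blue [16.4 46.4] -171.6 -170.1 want -171.4
```

View pics/c4.png

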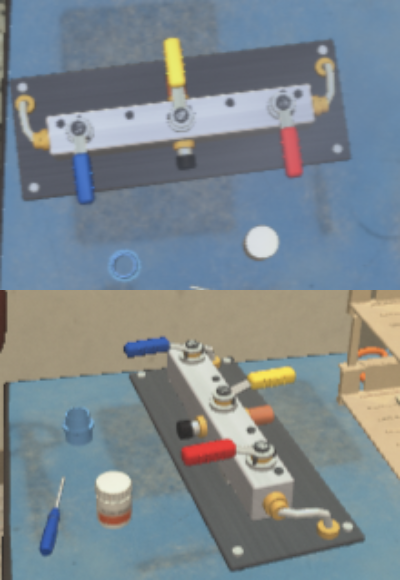

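The picture shows red and blue pointing to the robot and yellow pointing away, all at their stops. The pot, cuff and tool are where they were.

```bash
python3 -c "
from cell import r
print(r.job_done())"
```

```text
the job is handed in; nothing more can be done
None
```

The job is handed in: I shut red, then blue, then opened yellow, each pushed to its stop with the closed fingertip, in about 36 s on the robot's clock and with the small things left where they were.

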